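Present the processor's heat sink over the open computer

ROBOT

A 6-joint arm with a two-finger parallel gripper is mounted at the origin on the work surface. World frame = base frame: x ahead of the robot, y to its left, z up, the work surface at z = 0. Lengths are in m, angles in rad, forces in N, time in s.
With the tool pointing down it reaches from about 0.375 to 0.9 m from the base axis. Payload 3.1 kg.
Tool frame: the origin (TCP) lies between the finger pads; the fingertips stand 17 mm ahead of it and the grasp point (between the pads) lies 2 mm behind it (robot.nose_length is the distance from the TCP to the fingertips, in m); z points along the fingers, y is the line along which they close (so a half turn about z gives the same grasp; the last joint's range is limited). The gripper opens to 87 mm and grips with 3 to 60 N. Pads are 19 mm wide; open, the fingers measure 117 mm over their backs; the gripper's body (75 mm by 190 mm) begins 51 mm behind the grasp point.
Start: joints at [1.024, 0.527, 1.433, -0, 1.181, -0.178], TCP at [0.225, 0.583, 0.24] pointing down, gripper open.
Joint ranges: [-3.08, 3.08], [-0.75, 2.2], [0.22, 2.44], [-1.43, 4.57], [0, 2.65], [-2.85, 2.85]. Speed limits (rad/s): [2.79, 2.79, 3.14, 3.14, 3.14, 3.14].

INTERFACE

Orientations are given as a unit quaternion [x, y, z, w].
In Python, from rig import robot, cams gives the robot as it stands.
- The arm moves only by the shell command python3 -m pendant 'ROWS' [FORCE]. ROWS is JSON, a list of rows, each an object with "jaw": the opening, from 0 (shut) to 1 (fully open); "linear": the shift along the tool's x, y, z in cm, a list of three; "twist": the turn about the tool's z in degrees. A call has 1 to 12 rows; each row shifts and turns the commanded pose from where the row before left it, along the tool's axes as they then stand; what a row does not reach is not made up. A row lasts 1/12 s, in which the tool goes at most 41.7 mm and 7.16 degrees, less where a joint would pass 70% of its speed; a pose out of reach is approached as far as the arm can. A call is refused whole if a number of a shift passes 4.17 or a number of a turn 7.16, either way. A call with a gripper value outside its range is refused whole. The fingers move at their own pace and stop on an object; FORCE is the grip in N (left out, the last holds). Time passes only in rows, so rows that do not move let the fingers close. It gives the time, the measured TCP pose, the force, the opening and the grip force at its end, in the units of the state.
- robot.get_obs(): the state, without advancing time (a new reading comes with each control period).
- cams.camera(name): name is "scene" or "top"; returns a dict with "color" (420x560x3 uint8, blue, green, red), "depth" (420x560 float32, m along the optical axis (not along the pixel's ray), 0 where there is no reading), "fov_y" (degrees; the focal length in pixels is half the picture's height over the tangent of half this angle, whatever the lens; pixels are square), "cx", "cy" (the principal point, pixels), "view" (4x4, takes a point from world to camera coordinates). Camera axes: x right, y down, z forward; pixel columns grow to the right and rows downward; lengths in m; the calibration is good to about 2 mm. A picture is of the moment at which its call begins.
- robot.hand_in(): hands the job in; it is judged then, once.
The state is a dict: "time": time; "q": joint angles; "joint_velocities": joint speeds; "joint_torque": joint torques, N m; "position": TCP position; "tool_rot": TCP orientation; "ft_force": force on the tool from outside, world axes, zero at the start; "moment": the same for the moment, N m; "grip_width": finger opening in m; "grip_force": force on a finger pad.
Only numpy, scipy, OpenCV 4.12 (cv2) and the standard library are available. Lean on these libraries where they do the work, as an engineer would, in place of code of your own. Each camera call takes 0.05 s, during which the arm holds its last target. There are 200 camera calls.

TASK

The open computer is to get its cooler: lift the long finned heat sink with the four screw lugs out of the parts tray, keeping it level, leaving the tray's other parts where they lie and not touching the open computer. Finish while still holding it in the gripper, steady and level with its fins up, squarely over the processor with its four lugs in line above the four brass screw posts (either way round) and its underside about 10 cm above the processor, so that I can wipe the underside clean; do not put it down or let go.

Things in the scene. Friction and masses are not known exactly. Their poses are not given: they have to be found in the camera images.
- heatsink: Aluminium heat sink, 0.17 to 0.34 kg, lying fins up on the tray's floor. Block 100 mm long (x), 46 mm wide over the outer fins (y), 40 mm high: base 6 mm, nine stiff fins along x. Four lugs with screws 18 mm high stick out at x = +-43, y = +-30 mm (reaching y = +-38); the sides are free from x = -36 to +36. Origin: centre of underside, below the centre of mass; z up.
- tray: Dark grey plastic parts tray, fixed, 270 (x) by 380 mm (y); walls 50 mm high, 4 mm thick, floor 4 mm thick. Origin: centre of the underside; z up. The heat sink lies near its middle (within 50 mm), x axis within 0.6 rad of the tray's; three other parts lie towards the ends (y = +-135 mm).
- pc: Open-frame computer, fixed: an aluminium plate 220 x 220 mm on feet, a bare green board 170 x 170 mm, a 14 mm thick post at each corner (x, y = +-100 mm) whose stud ends 90 mm above the desk, the highest points; memory modules (along x, on the -y side) reach 64 mm. Origin: centre of the underside, on the desk; z up.
- pc_cpu (a point): Centre of the processor's top face (bright 34 mm square in a black 48 mm socket), 36 mm above the desk, at x = -8, y = +12 mm in the computer's frame, axes parallel to it. Four brass screw posts 8 mm thick stand at x = +-43, y = +-30 mm from this point, matching the heat sink's lugs, their tops 2 mm higher than it.
- chip_sink: Bystander in the tray: small square finned chip heat sink without lugs, 40 x 40 x 20 mm. Origin: centre of the underside.
- fan: Bystander in the tray: black square fan, 60 x 60 x 15 mm. Origin: centre of the underside.
- drive: Bystander in the tray: flat drive, 100 (x) x 70 (y) x 9 mm. Origin: centre of the underside.
Mind the look-alikes: they are no part of the job. There is more than one size of the heatsink; the one meant has the size given above.

How it is judged:
On the way:
1. the heat sink is in the gripper, clear above the tray's walls and level (z of heatsink in the frame of tray above 0.055 m and contact force between heatsink and the fingers above 1 N and contact force between heatsink and tray below 0.2 N and angle between heatsink's own z axis and vertical below 0.2 rad), for 0.2 s.
At the end, for the whole second after the job is handed in: Held by the fingers alone, still: underside 70 to 130 mm above the processor, centre within 15 mm sideways of it, long axis within 7 degrees of the screw posts' pattern (either way round), base within 5 degrees of level, fins up (z of heatsink in the frame of pc_cpu between 0.07 and 0.13 m and horizontal distance between heatsink and pc_cpu below 0.015 m and angle between the x axis of heatsink and the x axis of pc_cpu, either way round below 0.12 rad and angle between heatsink's own z axis and vertical below 0.087 rad and contact force between heatsink and the fingers above 1 N and contact force between heatsink and pc below 0.2 N and linear speed of heatsink below 0.02 m/s and angular speed of heatsink below 0.15 rad/s); the arm keeps its last pose, push and grip.
It fails at once if the heat sink tipped more than 17 degrees from level (angle between heatsink's own z axis and vertical above 0.3 rad).
It fails at once if the open computer touched (contact force between pc and anything else above 1 N).
It fails at once if another part in the tray shifted by more than 25 mm (distance of any of chip_sink, fan, drive from where it was at the start of the episode above 0.025 m).
It also fails if it takes over 42 s, if anything falls off the work surface, if the arm or the gripper's body presses on something with over 40 N, if the wrist force passes 120 N, or if a joint passes its speed limit or range.

## Working session

There is one attempt and no reset: what is moved stays moved. The work goes in short steps, Python scripts to look and compute and a shell command to move; the robot and the scene stay as the last step left them, time stands still between calls to the robot, and variables do not carry over. Pictures are saved under pics/ and viewed, at most 10 in all, crops included, and the job is handed in when it is done.

```bash
mkdir -p pics; cat > h.py <<'E'
import numpy as np,cv2
from rig import robot,cams
def shot(n):
    d=cams.camera(n); np.savez('/tmp/%s.npz'%n,**d); return d
def load(n): return dict(np.load('/tmp/%s.npz'%n))
def cloud(d):
    h,w=d['depth'].shape; f=h/2/np.tan(np.radians(float(d['fov_y']))/2)
    v,u=np.mgrid[:h,:w]; z=d['depth']
    p=np.stack([(u-d['cx'])/f*z,(v-d['cy'])/f*z,z],-1)
    T=np.linalg.inv(d['view']); P=p@T[:3,:3].T+T[:3,3]; P[z==0]=np.nan
    return P
E
python3 - <<'E'
from h import *
o=robot.get_obs();print(o['time'],o['position'],o['tool_rot'])
for n in('top','scene'):
    d=shot(n);cv2.imwrite('pics/%s0.png'%n,d['color']);print(n,d['fov_y'],np.linalg.inv(d['view'])[:3].round(3))
E
```

```text
0.0 [0.22491886 0.58239844 0.23857173] [ 1.83363352e-01  9.83044625e-01 -9.98280460e-04 -3.86474128e-04]
top 55.747235355933086 [[ 2.000e-03 -9.980e-01  6.400e-02  3.750e-01]
 [-1.000e+00 -2.000e-03  2.000e-03  4.400e-02]
 [-1.000e-03 -6.400e-02 -9.980e-01  1.355e+00]]
scene 53.03949618843934 [[ 0.023  0.756 -0.654  1.127]
 [ 1.    -0.02   0.013  0.006]
 [-0.003 -0.654 -0.756  0.859]]
```

View pics/top0.png

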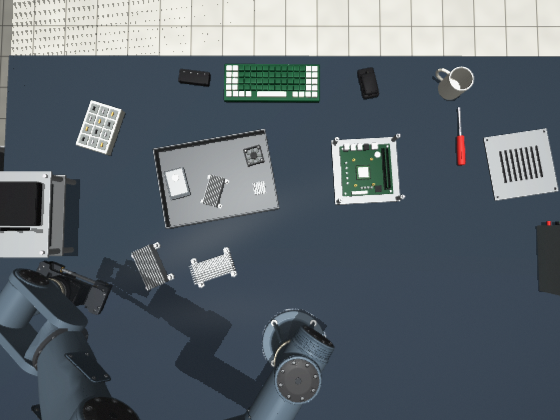

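View pics/scene0.png

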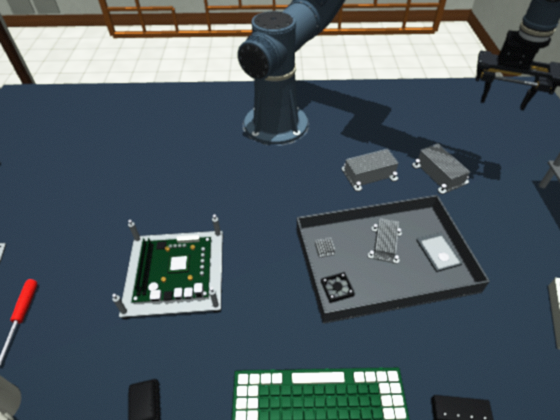

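Candidates: top (214,190) in the tray, and two larger lugged sinks on the desk at (150,266) and (213,267). The small chip sink in the tray is at (259,187). The description points to the one in the tray, so I'll check it in a close crop, together with the PC.

```bash
python3 - <<'E'
from h import *
d=load('top');P=cloud(d)
a=cv2.resize(d['color'][160:220,175:255],None,fx=5,fy=5,interpolation=2)
b=cv2.resize(d['color'][130:210,325:405],(400,400),interpolation=2)
a=cv2.copyMakeBorder(a,0,100,0,0,0)
cv2.imwrite('pics/crop.png',np.hstack([a,b]))
# sink points: tray region, height
R=P[165:215,192:236].reshape(-1,3)
print(np.nanpercentile(R[:,2],[5,50,95,99]).round(4))
S=R[R[:,2]>0.03]
c,wh,an=cv2.minAreaRect(S[:,:2].astype(np.float32));print('top>30mm',c,wh,an,len(S))
S=R[R[:,2]>0.010]
c,wh,an=cv2.minAreaRect(S[:,:2].astype(np.float32));print('>10mm',c,wh,an)
# tray walls
R=P[120:235,145:285].reshape(-1,3);S=R[(R[:,2]>0.044)&(R[:,2]<.054)]
print('tray',cv2.minAreaRect(S[:,:2].astype(np.float32)))
# pc plate
R=P[125:212,322:412].reshape(-1,3);S=R[R[:,2]>0.008];print('pc',cv2.minAreaRect(S[:,:2].astype(np.float32)))
for v,u in((172,363),(135,333),(137,398),(198,403),(202,337)):print(u,v,P[v,u].round(3))
E
```

```text
[-0.0008  0.0044  0.0425  0.046 ]
top>30mm (0.5051411390304565, 0.2722925543785095) (0.04665764048695564, 0.1000048890709877) 75.0233383178711 354
>10mm (0.5047672986984253, 0.28807246685028076) (0.1284409761428833, 0.13266132771968842) 6.886601448059082
tray ((0.5459041595458984, 0.2636876106262207), (0.271011620759964, 0.38036298751831055), 10.379703521728516)
pc ((0.5833596587181091, -0.22437365353107452), (0.2801401615142822, 0.25380247831344604), 2.814624071121216)
363 172 [ 0.566 -0.229  0.038]
333 135 [ 0.7   -0.134  0.003]
398 137 [ 0.677 -0.338  0.071]
403 198 [ 0.477 -0.35   0.075]
337 202 [ 0.466 -0.142  0.034]
```

View pics/crop.png

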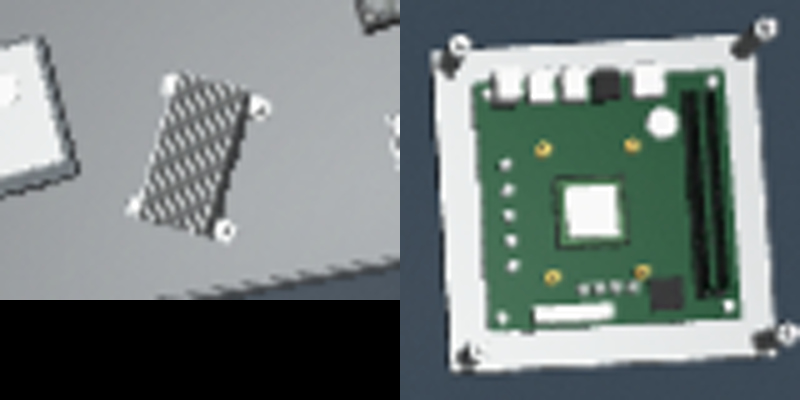

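The crop shows a single finned block with lugs at its four corners. It measures 100 x 46.7 mm, so it is the right one. The crop also shows the four brass posts at about (543,149), (632,145), (642,271) and (552,277).

```bash
python3 - <<'E'
from h import *
d=load('top');f=210/np.tan(np.radians(float(d['fov_y']))/2);T=np.linalg.inv(d['view'])
def px(u,v,h):
    r=T[:3,:3]@[(u-d['cx'])/f,(v-d['cy'])/f,1];return T[:3,3]+r*(h-T[2,3])/r[2]
q=np.array([px(325+(a-400)/5-.4,130+b/5-.4,.038) for a,b in((543,149),(632,145),(642,271),(552,277))])
print(q.round(4));print('cpu',q.mean(0),'cpu face',px(325+192/5-.4,130+211/5-.4,.036))
x=(q[0]+q[1]-q[2]-q[3])/2;y=(q[0]+q[3]-q[1]-q[2])/2
print(np.hypot(*x[:2]),np.hypot(*y[:2]),np.degrees([np.arctan2(x[1],x[0]),np.arctan2(-y[0],y[1])]))
E
python3 -m pendant '[{"jaw":0.8,"linear":[0,0,0],"twist":-6.1},{"jaw":0.8,"linear":[-1.5,-1,0],"twist":0},{"jaw":0.8,"linear":[-3,-2,-0.5],"twist":0},{"jaw":0.8,"linear":[-3.3,-2.1,0],"twist":0},{"jaw":0.8,"linear":[-3.3,-2.1,0],"twist":0},{"jaw":0.8,"linear":[-3.3,-2.1,0],"twist":0},{"jaw":0.8,"linear":[-3.3,-2.1,0],"twist":0},{"jaw":0.8,"linear":[-3.3,-2.1,0],"twist":0},{"jaw":0.8,"linear":[-3.3,-2.1,0],"twist":0},{"jaw":0.8,"linear":[-3.3,-2.1,0],"twist":0},{"jaw":0.8,"linear":[-3,-2,0],"twist":0},{"jaw":0.8,"linear":[-2,-1.5,0],"twist":0}]' 40
```

```text
[[ 0.6089 -0.1967  0.038 ]
 [ 0.6117 -0.2563  0.038 ]
 [ 0.5269 -0.2619  0.038 ]
 [ 0.5228 -0.2018  0.038 ]]
cpu [ 0.56759669 -0.22917717  0.038     ] cpu face [ 0.56746276 -0.2294247   0.036     ]
0.08560817393715392 0.05990069633088011 [3.58265202 3.30198972]
time: 1.1
position: [0.4874, 0.2911, 0.2442]
tool_rot: [0.132, 0.991, -0.0, 0.0]
ft_force: [0.6, 0.5, 0.7]
grip_width: 0.0694
grip_force: 0.0
```

```bash
python3 -m pendant '[{"jaw":0.8,"linear":[-1.2,-1.3,1.0],"twist":0},{"jaw":0.8,"linear":[0,0,3.5],"twist":0},{"jaw":0.8,"linear":[0,0,3.5],"twist":0},{"jaw":0.8,"linear":[0,0,3],"twist":0},{"jaw":0.8,"linear":[0,0,0],"twist":0},{"jaw":0.8,"linear":[0,0,0],"twist":0}]'
python3 - <<'E'
from h import *
a=shot('top')['color'];b=shot('scene')['color']
a=cv2.resize(a[120:240,140:290],(500,400),interpolation=2);b=cv2.resize(b[140:320,280:500],None,fx=300/220,fy=300/220)
b=cv2.copyMakeBorder(b,0,400-b.shape[0],0,0,0)
cv2.imwrite('pics/hover.png',np.hstack([a,b[:400]]))
o=robot.get_obs();p=o['position'];q=o['tool_rot'];from scipy.spatial.transform import Rotation as R
M=R.from_quat(q).as_matrix();print(p,(M.T@(np.array([.505,.2723,.027])-p)*100).round(2),np.degrees(np.arctan2(M[1,1],M[0,1])))
E
```

```text
time: 1.6
position: [0.4921, 0.2775, 0.1331]
tool_rot: [0.131, 0.991, -0.001, -0.002]
ft_force: [0.9, -0.3, -0.4]
grip_width: 0.0695
grip_force: 0.0
[0.49445873 0.27853168 0.13592042] [-1.16 -0.34 10.89] 74.98603049788103
```

View pics/hover.png

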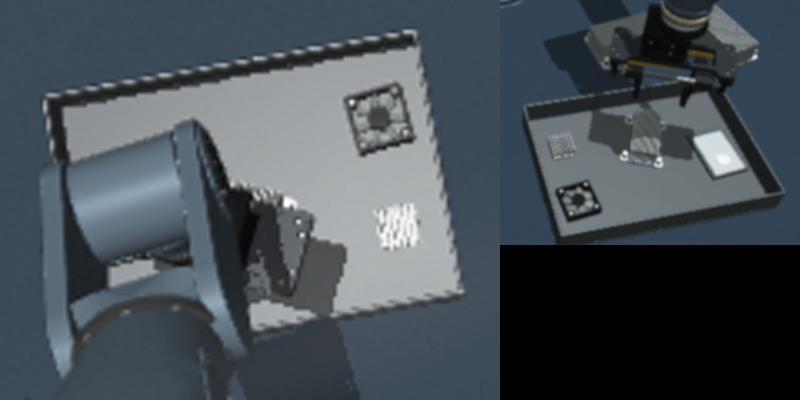

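The gripper hovers over the tray, and the scene view shows it roughly above the lugged sink, with the drive and fan untouched. I'll cross-check the sink's pose from the scene camera.

```bash
python3 - <<'E'
from h import *
d=shot('scene');P=cloud(d);R=P.reshape(-1,3)
S=R[(R[:,2]>.032)&(R[:,2]<.05)&(np.hypot(R[:,0]-.505,R[:,1]-.272)<.065)]
print(len(S),cv2.minAreaRect(S[:,:2].astype(np.float32)))
S=R[(R[:,2]>.008)&(R[:,2]<.02)&(abs(R[:,0]-.52)<.1)&(R[:,1]>.31)&(R[:,1]<.42)]
print('drive',len(S),cv2.boxPoints(cv2.minAreaRect(S[:,:2].astype(np.float32))))
for i in range(4):
  o=robot.get_obs();print(o['time'],o['position'])
  cams.camera('scene')
E
```

```text
406 ((0.5046910047531128, 0.2661741077899933), (0.04639190807938576, 0.10189969837665558), 75.09278106689453)
drive 858 [[0.42783847 0.3891144 ]
 [0.4719955  0.30950716]
 [0.59787583 0.3793312 ]
 [0.5537188  0.45893845]]
1.75 [0.49477092 0.27870945 0.13652158]
1.8 [0.49480058 0.27872576 0.13671998]
1.85 [0.49463192 0.27867703 0.13667583]
1.9 [0.49441515 0.27857321 0.13645496]
```

```bash
python3 -m pendant '[{"jaw":0.8,"linear":[-1.26,-0.66,1.5],"twist":0},{"jaw":0.8,"linear":[0,0,2],"twist":0},{"jaw":0.8,"linear":[0,0,2],"twist":0},{"jaw":0.8,"linear":[0,0,1.5],"twist":0},{"jaw":0.8,"linear":[0,0,1.5],"twist":0},{"jaw":0.8,"linear":[0,0,1.2],"twist":0},{"jaw":0.8,"linear":[0,0,0.6],"twist":0},{"jaw":0.8,"linear":[0,0,0],"twist":0},{"jaw":0.8,"linear":[0,0,0],"twist":0}]'
```

```text
time: 2.7
position: [0.5041, 0.2685, 0.0318]
tool_rot: [0.131, 0.991, 0.0, 0.0]
ft_force: [0.7, -1.2, -0.5]
grip_width: 0.0696
grip_force: 0.0
```

```bash
python3 -m pendant '[{"jaw":0.8,"linear":[0,0,0.4],"twist":0},{"jaw":0.6,"linear":[0,0,0],"twist":0},{"jaw":0.4,"linear":[0,0,0],"twist":0},{"jaw":0.2,"linear":[0,0,0],"twist":0},{"jaw":0.2,"linear":[0,0,0],"twist":0},{"jaw":0.2,"linear":[0,0,0],"twist":0},{"jaw":0.2,"linear":[0,0,0],"twist":0},{"jaw":0.2,"linear":[0,0,0],"twist":0}]' 45
```

```text
time: 3.37
position: [0.504, 0.2685, 0.0279]
tool_rot: [0.131, 0.991, 0.0, 0.0]
ft_force: [-0.8, -0.3, 1.4]
grip_width: 0.0459
grip_force: 45.0
```

```bash
python3 -m pendant '[{"jaw":0.2,"linear":[0,0,-0.4],"twist":0},{"jaw":0.2,"linear":[0,0,-0.8],"twist":0},{"jaw":0.2,"linear":[0,0,-1],"twist":0},{"jaw":0.2,"linear":[0,0,-1.2],"twist":0},{"jaw":0.2,"linear":[0,0,-1.2],"twist":0},{"jaw":0.2,"linear":[0,0,-1.2],"twist":0},{"jaw":0.2,"linear":[0,0,-1.2],"twist":0},{"jaw":0.2,"linear":[0,0,-1.2],"twist":0},{"jaw":0.2,"linear":[0,0,-1],"twist":0},{"jaw":0.2,"linear":[0,0,0],"twist":0},{"jaw":0.2,"linear":[0,0,0],"twist":0}]'
python3 - <<'E'
from h import *
d=shot('scene');cv2.imwrite('pics/lift.png',cv2.resize(d['color'][100:320,280:560],None,fx=2.5,fy=2.5,interpolation=2))
E
```

```text
time: 4.28
position: [0.5043, 0.2685, 0.1206]
tool_rot: [0.131, 0.991, 0.0, 0.001]
ft_force: [-0.4, -0.1, -2.1]
grip_width: 0.0455
grip_force: 45.0
```

View pics/lift.png

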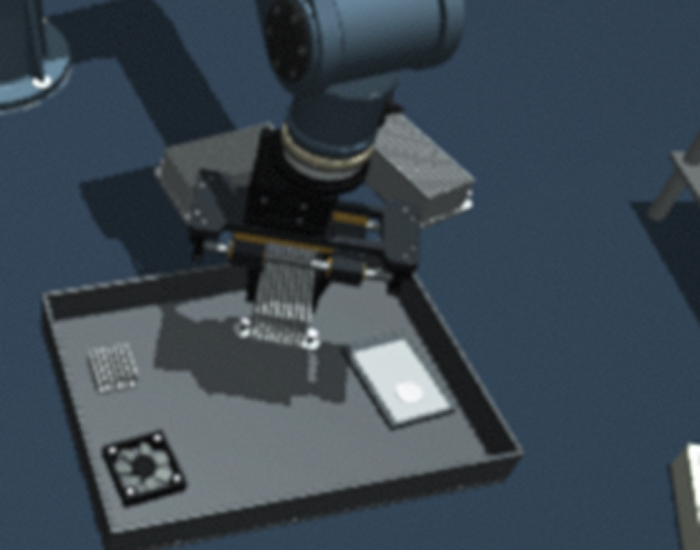

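The sink is held, with its two near lugs at about (243,327) and (310,338); the other parts haven't moved. I'll measure its tilt from the depth data.

```bash
cat > tilt.py <<'E'
from h import *
import sys
def prof(z0,z1):
    o=robot.get_obs();p=o['position']
    from scipy.spatial.transform import Rotation as Ro
    M=Ro.from_quat(o['tool_rot']).as_matrix();a=-M[:,0]
    print(p,o['tool_rot'])
    for n in('scene','top'):
        R=cloud(shot(n)).reshape(-1,3);L=(R-p)@M;L[:,0]*=-1;L[:,2]*=-1  # s, t, up rel TCP
        for lo in np.arange(-.06,.06,.006):
            k=(L[:,0]>=lo)&(L[:,0]<lo+.006)&(abs(L[:,1])<.02)&(L[:,2]>-.04)&(L[:,2]<.03)
            if k.sum()>3: print(n,round(lo*1000),k.sum(),(np.percentile(L[k,2],[10,50,90])*1000).round(1))
        k=(abs(L[:,1])<.045)&(abs(L[:,0])<.07)&(L[:,2]>-.035)&(L[:,2]<.02)
        if k.any(): print('s range',np.percentile(L[k,0],[1,99]).round(4))
prof(0,0)
E
python3 tilt.py
```

```text
[0.50366759 0.26833236 0.11984735] [1.30802402e-01 9.91408451e-01 5.84720748e-05 1.07045349e-04]
scene -48 11 [-7.1  1.6  6.6]
scene -42 12 [-9.2  6.  13.1]
scene -36 26 [-5.7 14.2 17.7]
scene -30 25 [-9.6  3.5 16.2]
scene -24 16 [-7.2 -2.6  4.6]
scene -18 24 [-14.3   2.3  13.5]
scene -12 34 [-5.9  7.1 16.4]
scene -6 38 [-7.1  9.5 16. ]
scene 0 40 [-7.9  7.8 17.2]
scene 6 35 [-5.9 11.  15.6]
scene 12 44 [-11.6  10.2  16.5]
scene 18 38 [-7.1  9.  17. ]
scene 24 41 [-15.2   6.1  16.8]
scene 30 52 [-18.7   4.2  16.4]
scene 36 58 [-19.4  -0.7  16.2]
scene 42 67 [-18.6  -0.3  15.8]
scene 48 118 [-21.   -6.5  13.5]
s range [-0.0435  0.0521]
s range [0.046 0.049]
```

Fin tops lie flat at +16 mm along the visible length, so the sink is level and about 1–2 mm off centre lengthwise. Next I'll lift a little, turn, and carry it across.

```bash
python3 -m pendant '[{"jaw":0.2,"linear":[0,0,-0.5],"twist":-1},{"jaw":0.2,"linear":[0,0,-1],"twist":-2},{"jaw":0.2,"linear":[0,0,-1],"twist":-3},{"jaw":0.2,"linear":[0,0,-1],"twist":-3},{"jaw":0.2,"linear":[0,0,-1],"twist":-3},{"jaw":0.2,"linear":[0,0,-0.5],"twist":-3},{"jaw":0.2,"linear":[0,0,0],"twist":-2},{"jaw":0.2,"linear":[0,0,0],"twist":-1.5},{"jaw":0.2,"linear":[0,-0.5,0],"twist":0},{"jaw":0.2,"linear":[-0.1,-1,0],"twist":0},{"jaw":0.2,"linear":[-0.1,-1.7,0],"twist":0},{"jaw":0.2,"linear":[-0.2,-2.4,0],"twist":0}]'
python3 -m pendant '[{"jaw":0.2,"linear":[-0.2,-2.8,0],"twist":0},{"jaw":0.2,"linear":[-0.2,-3,0],"twist":0},{"jaw":0.2,"linear":[-0.2,-3,0],"twist":0},{"jaw":0.2,"linear":[-0.2,-3,0],"twist":0},{"jaw":0.2,"linear":[-0.2,-3,0],"twist":0},{"jaw":0.2,"linear":[-0.2,-3,0],"twist":0},{"jaw":0.2,"linear":[-0.2,-3,0],"twist":0},{"jaw":0.2,"linear":[-0.2,-3,0],"twist":0},{"jaw":0.2,"linear":[-0.2,-2.5,0],"twist":0},{"jaw":0.2,"linear":[-0.2,-2,0],"twist":0},{"jaw":0.2,"linear":[-0.2,-1.5,0],"twist":0},{"jaw":0.2,"linear":[-0.2,-1,0],"twist":0}]'
```

```text
time: 5.43
position: [0.5108, 0.2125, 0.1692]
tool_rot: [-0.031, 1.0, 0.0, -0.0]
ft_force: [-0.0, 0.3, -2.5]
grip_width: 0.0457
grip_force: 45.0
time: 6.43
position: [0.5537, -0.0956, 0.1693]
tool_rot: [-0.029, 1.0, -0.0, -0.0]
ft_force: [-0.2, 0.9, -2.5]
grip_width: 0.0453
grip_force: 45.0
```

```bash
python3 -m pendant '[{"jaw":0.2,"linear":[-0.1,-1,0],"twist":0},{"jaw":0.2,"linear":[-0.1,-1.5,0],"twist":0},{"jaw":0.2,"linear":[-0.1,-2,0],"twist":0},{"jaw":0.2,"linear":[-0.1,-2,0],"twist":0},{"jaw":0.2,"linear":[-0.1,-2,0],"twist":0},{"jaw":0.2,"linear":[0,-1.5,0],"twist":0},{"jaw":0.2,"linear":[0,-1.2,0],"twist":0},{"jaw":0.2,"linear":[0,-0.8,0],"twist":0},{"jaw":0.2,"linear":[0,-0.5,0],"twist":0},{"jaw":0.2,"linear":[0,0,0],"twist":0},{"jaw":0.2,"linear":[0,0,0],"twist":0},{"jaw":0.2,"linear":[0,0,0],"twist":0}]'
python3 tilt.py
python3 - <<'E'
from h import *
a=load('scene')['color'];b=load('top')['color']
a=cv2.resize(a[140:340,80:280],(400,400));b=cv2.resize(b[110:230,310:430],(400,400))
cv2.imwrite('pics/over.png',np.hstack([a,b]))
E
```

```text
time: 7.43
position: [0.5661, -0.2167, 0.1695]
tool_rot: [-0.031, 1.0, 0.0, -0.0]
ft_force: [0.8, -0.1, -2.2]
grip_width: 0.0457
grip_force: 45.0
[ 0.56608013 -0.21673872  0.16946229] [-3.06287946e-02  9.99530684e-01  4.20647461e-04 -3.33333891e-04]
scene -42 9 [ 4.7  6.6 12.7]
scene -36 22 [ 5.7 12.  16.7]
scene -30 22 [12.  15.4 17.2]
scene -24 7 [10.5 15.8 16. ]
scene -18 11 [ 4.6  7.2 11.6]
scene -12 29 [ 5.1 12.8 16.9]
scene -6 35 [ 4.7 12.7 16.8]
scene 0 44 [ 4.4 12.9 16. ]
scene 6 42 [ 4.4 12.6 16.5]
scene 12 45 [ 5.8 12.8 16.7]
scene 18 41 [ 6.  13.6 16.8]
scene 24 48 [ 5.2 13.5 16.7]
scene 30 48 [ 5.5 13.6 16.6]
scene 36 66 [-12.    7.4  15.7]
scene 42 118 [-18.3  -0.2  16. ]
scene 48 128 [-21.4  -5.3  12.8]
s range [-0.0366  0.0505]
s range [0.0509 0.0509]
```

View pics/over.png

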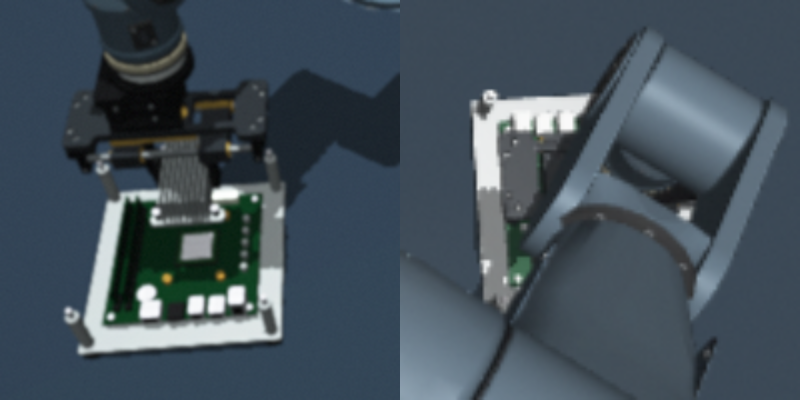

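Sink is held level over the PC, nothing touching. The processor is at (197,246) in the left crop, and the sink's lugs are at about (157,215) and (217,213). I'll cross-check the processor and sink in the scene camera.

```bash
python3 - <<'E'
from h import *
d=load('scene');f=210/np.tan(np.radians(float(d['fov_y']))/2);T=np.linalg.inv(d['view'])
def px(u,v,h):
    r=T[:3,:3]@[(u-d['cx'])/f,(v-d['cy'])/f,1];return T[:3,3]+r*(h-T[2,3])/r[2]
g=cv2.cvtColor(load('scene')['color'],6)
# cpu: bright blob near (178,263)
m=(g[250:278,165:193]>120).astype(np.uint8);n,l,s,c=cv2.connectedComponentsWithStats(m)
i=1+np.argmax(s[1:,4]);print(s[i],c[i]);print('cpu scene',px(c[i][0]+165,c[i][1]+250,.036))
P=cloud(d);R=P.reshape(-1,3)
k=(abs(R[:,2]-.1835)<.006)&(abs(R[:,0]-.59)<.05)&(abs(R[:,1]+.217)<.05)
print('sink top',cv2.minAreaRect(R[k][:,:2].astype(np.float32)))
E
```

```text
[  6   6  16  14 171] [13.15789474 12.74853801]
cpu scene [ 0.56665154 -0.23367514  0.036     ]
sink top ((0.5810664296150208, -0.21898189187049866), (0.0646301656961441, 0.0799609050154686), 77.56536102294922)
```

```bash
python3 -m pendant '[{"jaw":0.2,"linear":[0.1,-0.7,0.3],"twist":0},{"jaw":0.2,"linear":[0,-0.7,0.4],"twist":0},{"jaw":0.2,"linear":[0,0,0.2],"twist":0},{"jaw":0.2,"linear":[0,0,0],"twist":0},{"jaw":0.2,"linear":[0,0,0],"twist":0},{"jaw":0.2,"linear":[0,0,0],"twist":0},{"jaw":0.2,"linear":[0,0,0],"twist":0},{"jaw":0.2,"linear":[0,0,0],"twist":0},{"jaw":0.2,"linear":[0,0,0],"twist":0}]'
python3 - <<'E'
from h import *
d=shot('scene');cv2.imwrite('pics/final.png',cv2.resize(d['color'][160:330,90:260],(600,600),interpolation=2))
o=robot.get_obs();print(o['position'],o['tool_rot'],np.abs(o['joint_velocities']).max())
E
```

```text
time: 8.28
position: [0.5663, -0.2317, 0.1607]
tool_rot: [-0.03, 1.0, -0.0, 0.0]
ft_force: [-0.6, 0.2, -3.1]
grip_width: 0.0455
grip_force: 45.0
[ 0.56625299 -0.23164547  0.16068016] [-3.03671258e-02  9.99538809e-01 -3.90877742e-05  8.00592679e-05] 0.0010683397184089768
```

View pics/final.png

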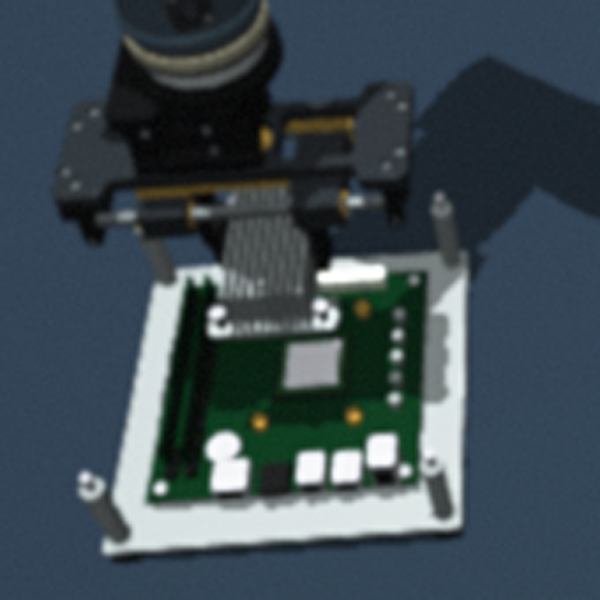

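The image shows the near lugs at about (218,320) and (322,313), to the left of the front posts at (260,421) and (354,416). Some of that shift is expected from parallax, so I'll project the lugs where they should be and compare.

```bash
python3 - <<'E'
from h import *
d=load('scene');f=210/np.tan(np.radians(float(d['fov_y']))/2);V=d['view']
c,s=np.cos(.061),np.sin(.061)
def pr(p):
    q=V[:3,:3]@p+V[:3,3];u=np.array([q[0]/q[2]*f+d['cx'],q[1]/q[2]*f+d['cy']]);return ((u-[90,160])*600/170).round(0)
for nm,C,h in(('lug',(.567,-.2317),.137+.016),('post',(.567,-.231),.038)):
    for y in(-.03,.03):
        print(nm,pr(np.array([C[0]+c*.043-s*y,C[1]+s*.043+c*y,h])))
E
```

```text
lug [218. 315.]
lug [321. 308.]
post [262. 420.]
post [356. 413.]
```

The projection agrees with the picture to within 1–2 image pixels, only a few mm, so the sink is in place.

```bash
python3 -c "
from rig import robot
print(robot.hand_in())"
```

```text
the job is handed in; nothing more can be done
None
```

I handed the job in with the heat sink held level, fins up, and steady at 45 N. By my measurements its lugs are in line above the four posts to within a few mm, and its underside is about 10 cm above the processor; the hand-in did not report a verdict.

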